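Dress the bedside tray and the desk tray

TASK

Make up two trays for the guest room: the wooden bedside tray gets the plant in the grey pot and the alarm clock, the black desk tray gets the plant in the blue pot and the stapler. In each tray the plant goes in the compartment with the cork mat and the other item in the bare one, each in the middle of its compartment, flat on the floor of it and upright. Set things down gently without tipping or dropping them, and leave the terracotta-potted plant, books, mug and candle jar where they are.

Things in the scene. Friction and masses are not known exactly. Their poses are not given: they have to be found in the camera images.
- plant_grey: Artificial succulent, rigid, in a straight round pot 50 mm across and 52 mm high; leaves stay within the pot's outline and rise to 79 mm above its foot: grip the pot from above, from any side. 0.18 kg, loose. Concrete-grey pot with a spiky green aloe. Origin: centre of the pot's underside; z up.
- plant_blue: Artificial succulent, rigid, in a straight round pot 50 mm across and 52 mm high; leaves stay within the pot's outline and rise to 77 mm above its foot: grip the pot from above, from any side. 0.18 kg, loose. Dark-blue glazed pot with a pale green rosette of fat leaves. Origin: centre of the pot's underside; z up.
- plant_terracotta: Artificial succulent, rigid, in a straight round pot 50 mm across and 52 mm high; leaves stay within the pot's outline and rise to 86 mm above its foot: grip the pot from above, from any side. 0.18 kg, loose. Orange-brown terracotta pot with a round dark green ribbed cactus, yellow flower; the spare, stays put. Origin: centre of the pot's underside; z up.
- clock: Mint-green twin-bell alarm clock, white dial, upright on two feet. Round case 60 mm across (its y), 34 mm deep (its x), flat front and back, centred 40 mm above the feet; bells and wire handle reach 85 mm. Grip it front to back (fingers closing along its x). 0.16 kg, loose. Origin: centre of the underside, at foot level; dial faces its -x; z up.
- stapler: Mini stapler with a red top arm and black base, standing upright on its base. 84 mm long (along its x), 28 mm wide (its y), 48 mm high; the red arm is 26 mm wide and spans 26 to 48 mm of height: grip it across the middle, fingers closing along its y. 0.14 kg, loose. Origin: centre of the underside; z up.
- tray_wood: Low fixed brown wooden tray, 238 (its x) by 132 mm (its y), rim 18 mm high, walls 6 mm. A divider as high as the rim makes two 110 x 120 mm compartments centred at x = -58 and +58 mm, y = 0. The -x (nearer the robot) one has a brown cork mat (top 9 mm above the table), the other a bare floor (6 mm). Origin: centre of the underside, on the table; its x points away from the robot within 0.35 rad.
- tray_black: Low fixed black tray, 238 (its x) by 132 mm (its y), rim 18 mm high, walls 6 mm. A divider as high as the rim makes two 110 x 120 mm compartments centred at x = -58 and +58 mm, y = 0. The +x (farther from the robot) one has a brown cork mat (top 9 mm above the table), the other a bare floor (6 mm). Origin: centre of the underside, on the table; its x points away from the robot within 0.35 rad.
- books: Bystander: two books lying stacked, mint and cream, 130 x 190 x 40 mm, loose. Origin: centre of the underside.
- mug: Bystander: white empty mug, 80 mm across, 90 mm high, loose. Origin: centre of the underside.
- candle: Bystander: amber glass jar with a light wooden lid, 74 mm across, 77 mm high, loose. Origin: centre of the underside.

How it is judged:
At the end, for the whole second after the job is handed in: Grey plant and clock in the wooden tray, blue plant and stapler in the black one, plants on cork, the others on the bare floor: each within 15 mm of its compartment centre (both tray axes), 4 mm in height, 0.1 rad of upright, at rest; the other four things within 20 mm of their start (x of plant_grey in the frame of tray_wood between -0.073 and -0.043 m and y of plant_grey in the frame of tray_wood between -0.015 and 0.015 m and z of plant_grey in the frame of tray_wood between 0.005 and 0.013 m and angle between each of plant_grey, clock, plant_blue, stapler's own z axis and vertical below 0.1 rad and linear speed of each of plant_grey, clock, plant_blue, stapler below 0.02 m/s and angular speed of each of plant_grey, clock, plant_blue, stapler below 0.2 rad/s and x of clock in the frame of tray_wood between 0.043 and 0.073 m and y of clock in the frame of tray_wood between -0.015 and 0.015 m and z of clock in the frame of tray_wood between 0.002 and 0.01 m and x of plant_blue in the frame of tray_black between 0.043 and 0.073 m and y of plant_blue in the frame of tray_black between -0.015 and 0.015 m and z of plant_blue in the frame of tray_black between 0.005 and 0.013 m and x of stapler in the frame of tray_black between -0.073 and -0.043 m and y of stapler in the frame of tray_black between -0.015 and 0.015 m and z of stapler in the frame of tray_black between 0.002 and 0.01 m and distance of each of plant_terracotta, books, mug, candle from where it was at the start of the episode below 0.02 m); the robot touches nothing.
It fails at once if the terracotta plant, books, mug or candle jar is shifted by more than 20 mm (distance of any of plant_terracotta, books, mug, candle from where it was at the start of the episode above 0.02 m).
It fails at once if a kit item is tipped more than 40 degrees (angle between any of plant_grey, plant_blue, clock, stapler's own z axis and vertical above 0.7 rad).
It fails at once if a kit item is dropped or thrown (over 0.7 m/s while not gripped, a fall of some 25 mm) ((linear speed of plant_grey above 0.7 m/s and contact force between plant_grey and the fingers below 0.1 N) or (linear speed of plant_blue above 0.7 m/s and contact force between plant_blue and the fingers below 0.1 N) or (linear speed of clock above 0.7 m/s and contact force between clock and the fingers below 0.1 N) or (linear speed of stapler above 0.7 m/s and contact force between stapler and the fingers below 0.1 N)).
It also fails if it takes over 109 s, if anything falls off the work surface, if the arm or the gripper's body presses on something with over 40 N, if the wrist force passes 120 N, or if a joint passes its speed limit or range.

ROBOT

A 6-joint arm with a two-finger parallel gripper is mounted at the origin on the work surface. World frame = base frame: x ahead of the robot, y to its left, z up, the work surface at z = 0. Lengths are in m, angles in rad, forces in N, time in s.
With the tool pointing down it reaches from about 0.4 to 0.825 m from the base axis. Payload 7 kg.
Tool frame: the origin (TCP) lies midway between the tips of the shut fingers; the grasp point (between the pads) lies 19 mm behind it; z points along the fingers, y is the line along which they close (so a half turn about z gives the same grasp; the last joint's range is limited). The gripper opens to 88 mm and grips with 3 to 60 N. Pads are 19 mm wide; open, the fingers measure 130 mm over their backs; the gripper's body (78 mm by 193 mm) begins 47 mm behind the grasp point.
Start: joints at [-1.056, 0.359, 0.012, 0, -1.224, -0.288], TCP at [0.152, -0.658, 0.227] pointing down, gripper open.
Joint ranges: [-3.07, 3.07], [-1.43, 2.12], [-1.02, 1.25], [-3.03, 1.67], [-3.05, -0], [-3.03, 3.03]. Speed limits (rad/s): [2.39, 2.39, 3.01, 3.14, 3.14, 3.14].

INTERFACE

Orientations are given as a unit quaternion [w, x, y, z].
In Python, from rig import sense, read_camera, calibration, finish_job, regions_of gives the robot as it stands.
- The arm moves only by the tool apply_moves, never from a script. Its argument "series" is a list that holds one entry, the list of rows, each a list of 7 numbers: the turn, a rotation vector about the tool's x, y, z scaled (see below), then the shift along the tool's x, y, z scaled (see below), then the opening, from 0 (shut) to 1 (fully open). A call has 1 to 12 rows; each row is the pose to reach, as a shift and turn from the pose commanded when the call began, along the tool's axes at that moment; what a row does not reach only later rows make up. The controller multiplies each number of a shift by 0.08 m and each number of a turn by 45 degrees. A row lasts 1/10 s, in which the tool goes at most 50 mm and 8.59 degrees, less where a joint would pass 70% of its speed; a pose out of reach is approached as far as the arm can. A call with a number of a shift or a turn outside -1 to 1 is refused whole. A call with a gripper value outside its range is refused whole. The fingers move at their own pace and stop on an object; the grip force is fixed at half the most. Time passes only in rows, so rows that repeat a pose let the fingers close. It gives the time, the measured TCP pose, the force, the opening and the grip force at its end, in the units of the state.
- sense(): the state, without advancing time (a new reading comes with each control period).
- read_camera(name): name is "side" or "top"; returns the picture (420x560x3 uint8, blue, green, red); there is no depth.
- calibration(name): a dict with "fx", "fy", "cx", "cy" (pixels), "R" (3x3) and "t" (3): a world point X has camera coordinates R X + t. Camera axes: x right, y down, z forward; pixel columns grow to the right and rows downward; lengths in m; the calibration is good to about 2 mm. A picture is of the moment at which its call begins. calibration takes no time and is no camera call.
- finish_job(): hands the job in; it is judged then, once.
Trained networks look in the newest picture that a camera, given by its name, has taken for a name from the list of things; names that differ only in an ending like _2 or _b are one class to them, and where a whole thing is asked for, a point or a joint stands for the part that bears it (a point fixed in the world has none). Each returns a list of dicts, best first, with "conf" (0 to 1); they miss things now and then, are a little off and sometimes report something else, mostly with a low value. They report only what shows in the picture. A call takes as long as a camera call.
- regions_of(camera, query): "mask" (420x560 bool, what is visible of it) and "pixel" ([column, row] in pixels, amid what is visible of it).
The state is a dict: "time": time; "joints": joint angles; "qvel": joint speeds; "tau": joint torques, N m; "tcp_pos": TCP position; "tcp_rot": TCP orientation; "force": force on the tool from outside, world axes, zero at the start; "moment": the same for the moment, N m; "opening": opening from 0.0 (shut) to 1.0 (fully open); "grip_force": force on a finger pad.
Only numpy, scipy, OpenCV 4.12 (cv2) and the standard library are available. Lean on these libraries where they do the work, as an engineer would, in place of code of your own. Each camera call takes 0.05 s, during which the arm holds its last target. There are 200 camera calls.

## Working session

There is one attempt and no reset: what is moved stays moved. The work goes in short steps, Python scripts to look and compute and a tool call to move; the robot and the scene stay as the last step left them, time stands still between calls to the robot, and variables do not carry over. Pictures are saved under pics/ and viewed, at most 14 in all, crops included, and the job is handed in when it is done.

Besides the shell and the picture viewer there is one more tool, called after "Emit:" in YAML: its name, and indented under it one key for each argument. apply_moves: Moves the arm, as the interface text tells. Its arguments: {"type":"object","properties":{"series":{"type":"array","items":{"type":"array","items":{"type":"array","items":{"type":"number"}}}}},"required":["series"]}

```bash
ls; mkdir -p pics
python3 - <<'E'
from rig import *
import cv2,numpy as np
for c in ['top','side']:
    cv2.imwrite(f'pics/{c}0.png',read_camera(c))
    k=calibration(c);print(c,k)
    for n in ['plant_grey','plant_blue','plant_terracotta','clock','stapler','tray_wood','tray_black','books','mug','candle']:
        for d in regions_of(c,n)[:2]: print(n,round(d['conf'],2),np.round(d['pixel']),d['mask'].sum())
print(sense())
E
```

```text
pics
top {'fx': 467.73115356334284, 'fy': 467.73115356334284, 'cx': 272.7407887093138, 'cy': 214.94216974580652, 'R': array([[ 4.69807869e-03, -9.99690384e-01, -2.44348860e-02],
       [-9.88223113e-01, -9.04072115e-04, -1.53017196e-01],
       [ 1.52947729e-01,  2.48660059e-02, -9.87921391e-01]]), 't': array([0.01189491, 0.61886017, 1.08439867])}
plant_grey 0.89 [336. 217.] 393
plant_blue 0.8 [213. 228.] 378
plant_terracotta 0.8 [277. 224.] 375
clock 0.86 [311. 283.] 350
stapler 0.7 [243. 282.] 411
stapler 0.48 [337. 216.] 392
tray_wood 0.63 [404. 275.] 5689
tray_black 0.81 [150. 269.] 5282
books 0.8 [278. 152.] 4017
mug 0.89 [386. 166.] 1352
candle 0.65 [173. 171.] 950
side {'fx': 510.88248984068736, 'fy': 510.88248984068736, 'cx': 286.6863030174818, 'cy': 214.2263891296178, 'R': array([[-0.87164026, -0.48983156, -0.01755877],
       [-0.27502167,  0.51841742, -0.80969529],
       [ 0.40571707, -0.70093397, -0.58658779]]), 't': array([0.52599015, 0.1936761 , 0.79767813])}
plant_grey 0.7 [289. 218.] 827
plant_grey 0.68 [210. 199.] 4282
plant_blue 0.93 [249. 265.] 1087
plant_blue 0.2
[... 383 characters left out ...]
'time': 1.1, 'joints': array([-1.05589319e+00,  3.58571426e-01,  1.18724901e-02, -1.71537621e-08,
       -1.22410343e+00, -2.88128327e-01]), 'qvel': array([ 4.52433623e-04,  7.67703084e-04,  9.04276776e-05,  1.42734289e-03,
       -3.57842021e-04,  2.11151848e-03]), 'tau': array([ 1.82054500e-03, -5.82404137e+01,  2.93298107e+01,  7.00243905e+00,
        1.23088920e-02, -6.80316407e-05]), 'tcp_pos': array([ 0.15175164, -0.65768143,  0.22656774]), 'tcp_rot': array([-1.17184180e-06, -1.13144593e-01,  9.93578533e-01,  2.78063599e-06]), 'force': array([0.23804097, 0.21796644, 0.86076543]), 'moment': array([-0.01163996,  0.04152384, -0.02551537]), 'grip_force': 0.0, 'opening': 1.0018856202472441}
```

View pics/top0.png

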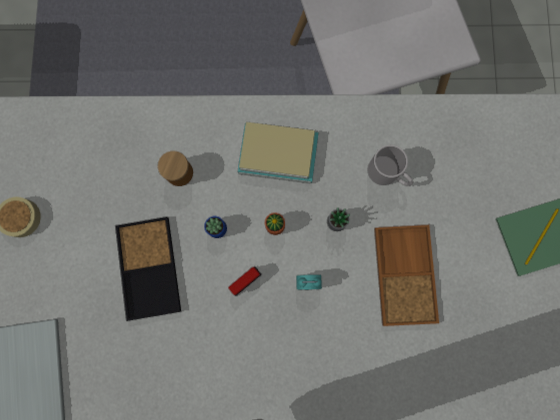

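View pics/side0.png

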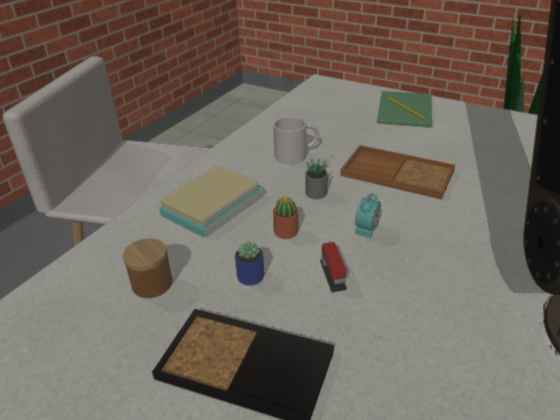

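The top view shows, left to right: black tray (148,268, cork at the far end), blue plant (215,227), terracotta plant (275,223), grey plant (338,220) and wood tray (406,275, cork at the near end). The stapler is at (245,281) and the clock at (309,283). In the side view, the network's grey-plant hit at (289,218) is actually the terracotta plant; the real grey one is at (317,180). I'll fit silhouettes next.

```bash
cat > fit.py <<'E'
from rig import *
import cv2,numpy as np
from scipy.optimize import minimize
def circ(r,z,n=24):
    a=np.linspace(0,2*np.pi,n,endpoint=False);return np.c_[r*np.cos(a),r*np.sin(a),np.full(n,z)]
def box(x,y,z0,z1): return np.array([[i*x/2,j*y/2,z] for i in(-1,1) for j in(-1,1) for z in(z0,z1)])
_a=np.linspace(0,2*np.pi,24)
_cl=np.vstack([np.c_[np.full(24,s*.017),.03*np.cos(_a),.04+.03*np.sin(_a)] for s in(-1,1)]+[box(.015,.04,.07,.078),box(.03,.04,0,.01)])
M={'plant':np.vstack([circ(.025,0),circ(.025,.052),circ(.014,.072)]),'clock':_cl,
 'stapler':np.vstack([box(.084,.028,0,.012),box(.08,.026,.026,.046)]),'tray':box(.238,.132,0,.018)}
def proj(c,P):
    k=calibration(c);q=P@np.array(k['R']).T+k['t'];return np.c_[q[:,0]/q[:,2]*k['fx']+k['cx'],q[:,1]/q[:,2]*k['fy']+k['cy']]
def ray(c,px,z):
    k=calibration(c);R=np.array(k['R']);d=R.T@[(px[0]-k['cx'])/k['fx'],(px[1]-k['cy'])/k['fy'],1];o=-R.T@k['t']
    return (o+d*(z-o[2])/d[2])[:2]
S=4
def fit(name,masks,z0=0,yaws=(0,)):
    P=M[name.split('_')[0]];big={c:cv2.resize(m.astype(np.uint8),None,fx=S,fy=S,interpolation=cv2.INTER_NEAREST) for c,m in masks.items()}
    def cost(v):
        cy,sy=np.cos(v[2]),np.sin(v[2]);W=P@np.array([[cy,sy,0],[-sy,cy,0],[0,0,1]])+[v[0],v[1],z0];t=0
        for c,b in big.items():
            h=cv2.convexHull(np.round((proj(c,W)+.5)*S-.5).astype(np.int32));r=np.zeros_like(b);cv2.fillConvexPoly(r,h,1)
            t+=1-(r&b).sum()/(r|b).sum()
        return t/len(big)
    c=list(masks)[0];ys,xs=np.nonzero(masks[c]);g=ray(c,(xs.mean(),ys.mean()),z0+.02);best=None
    for y in yaws:
        s=np.array([[g[0],g[1],y]]*4);s[1,0]+=.015;s[2,1]+=.015;s[3,2]+=.3
        r=minimize(cost,s[0],method='Nelder-Mead',options=dict(initial_simplex=s,xatol=1e-4,fatol=1e-4))
        if best is None or r.fun<best.fun:best=r
    return best.x,1-best.fun
E
python3 - <<'E'
from fit import *
for c in['top','side']:read_camera(c)
for n in ['plant_grey','plant_blue','plant_terracotta','clock','stapler','tray_wood','tray_black','mug','candle','books']:
    ms={}
    for c in['top','side']:
        if (n,c)==('plant_grey','side'):continue
        d=regions_of(c,n)
        if d: ms[c]=d[0]['mask']
    if n in('mug','candle','books'): print(n,ray('top',d and regions_of('top',n)[0]['pixel'],.05));continue
    yaws=(0,) if n[0]in'pt' else (-1.2,-.6,0,.6,1.2)
    for sub in (['top'],['side'],['top','side']):
        m={c:ms[c] for c in sub if c in ms}
        if m: x,q=fit(n,m,0,yaws);print(n,sub,np.round(x,4),round(q,3))
E
```

```text
plant_grey ['top'] [ 0.6115 -0.1449  0.2309] 0.95
plant_grey ['top', 'side'] [ 0.6115 -0.1449  0.2309] 0.95
plant_blue ['top'] [0.5929 0.1546 0.256 ] 0.947
plant_blue ['side'] [0.5916 0.1568 0.2821] 0.926
plant_blue ['top', 'side'] [0.593  0.1551 0.341 ] 0.933
plant_terracotta ['top'] [0.601  0.0111 0.2117] 0.901
plant_terracotta ['side'] [ 0.6014  0.0094 -0.0199] 0.951
plant_terracotta ['top', 'side'] [0.6011 0.01   0.142 ] 0.926
clock ['top'] [ 0.4596 -0.0711  0.0683] 0.95
clock ['side'] [ 0.4567 -0.0663  0.0982] 0.918
clock ['top', 'side'] [ 0.4591 -0.0711  0.0673] 0.909
stapler ['top'] [ 0.4625  0.0822 -0.8509] 0.892
stapler ['side'] [ 0.4616  0.0848 -0.9168] 0.916
stapler ['top', 'side'] [ 0.4627  0.0832 -0.8907] 0.89
tray_wood ['top'] [ 0.4799 -0.3094  0.0512] 0.974
tray_wood ['side'] [ 0.4779 -0.3065  0.0493] 0.977
tray_wood ['top', 'side'] [ 0.4783 -0.3087  0.0511] 0.969
tray_black ['top'] [0.4939 0.3251 0.1694] 0.985
tray_black ['side'] [0.4914 0.3268 0.1682] 0.988
tray_black ['top', 'side'] [0.492  0.3258 0.1665] 0.979
mug [ 0.73834595 -0.26814931]
candle [0.73139435 0.2611236 ]
books [0.77304472 0.00281741]
```

Emit:
apply_moves:
  series:
    - [[0, 0, -0.2, -0.4, 0.4, 0, 1], [0, 0, -0.4, -0.8, 0.9, 0, 1], [0, 0, -0.6, -0.86, 1, 0, 1], [0, 0, -0.8, -0.86, 1, 0, 1], [0, 0, -0.856, -0.86, 1, 0, 1]]

```text
time: 2.8
tcp_pos: [0.2014, -0.5638, 0.2272]
tcp_rot: [0.0, -0.438, 0.899, -0.001]
force: [0.2, 0.2, -0.3]
opening: 0.999
grip_force: 0.0
```

Emit:
apply_moves:
  series:
    - [[0, 0, -0.2, -0.5, 0, 0, 1], [0, 0, -0.4, -1, 0, 0, 1], [0, 0, -0.6, -1, 0, 0, 1], [0, 0, -0.8, -1, 0, 0, 1], [0, 0, -0.856, -1, 0, 0, 1], [0, 0, -0.856, -1, 0, 0, 1]]

```text
time: 3.4
tcp_pos: [0.2508, -0.5016, 0.2267]
tcp_rot: [0.0, 0.708, -0.706, 0.0]
force: [0.2, 0.3, 0.1]
opening: 0.999
grip_force: 0.0
```

Emit:
apply_moves:
  series:
    - [[0, 0, 0, -0.5, -0.25, 0, 1], [0, 0, 0, -1, -0.5, 0, 1], [0, 0, 0, -1, -0.5, 0, 1]]

```text
time: 3.7
tcp_pos: [0.2918, -0.4187, 0.2269]
tcp_rot: [-0.0, 0.707, -0.707, 0.0]
force: [-0.3, -1.0, 0.7]
opening: 1.002
grip_force: 0.0
```

Emit:
apply_moves:
  series:
    - [[0, 0, 0, -0.5, -0.25, 0, 1], [0, 0, 0, -1, -0.5, 0, 1], [0, 0, 0, -1, -0.5, 0, 1]]

```text
time: 4.0
tcp_pos: [0.3321, -0.3388, 0.227]
tcp_rot: [-0.001, 0.708, -0.706, 0.001]
force: [0.1, -0.5, -0.5]
opening: 0.998
grip_force: 0.0
```

Emit:
apply_moves:
  series:
    - [[0, 0, 0, -0.5, -0.25, 0, 1], [0, 0, 0, -1, -0.5, 0, 1], [0, 0, 0, -1, -0.5, 0, 1]]

```text
time: 4.3
tcp_pos: [0.3722, -0.259, 0.227]
tcp_rot: [-0.001, 0.708, -0.706, 0.0]
force: [0.4, 0.4, -0.4]
opening: 1.001
grip_force: 0.0
```

Emit:
apply_moves:
  series:
    - [[0, 0, 0, -0.5, -0.25, 0, 1], [0, 0, 0, -1, -0.5, 0, 1], [0, 0, 0, -1, -0.5, 0, 1]]

```text
time: 4.6
tcp_pos: [0.4124, -0.1791, 0.2269]
tcp_rot: [-0.001, 0.708, -0.706, 0.0]
force: [-0.9, -0.9, 0.1]
opening: 0.999
grip_force: 0.0
```

Emit:
apply_moves:
  series:
    - [[0, 0, 0, -0.5, -0.25, 0, 1], [0, 0, 0, -1, -0.5, 0, 1], [0, 0, 0, -1, -0.5, 0, 1]]

```text
time: 4.9
tcp_pos: [0.4524, -0.0993, 0.2267]
tcp_rot: [-0.0, 0.708, -0.706, 0.0]
force: [-0.5, -0.3, -0.3]
opening: 1.001
grip_force: 0.0
```

Emit:
apply_moves:
  series:
    - [[0, 0, 0, -0.38, -0.1, 0, 1], [0, 0, 0, -0.38, -0.1, 0, 1], [0, 0, 0, -0.38, -0.1, 0, 1]]

```text
time: 5.2
tcp_pos: [0.4583, -0.0716, 0.2265]
tcp_rot: [0.0, 0.707, -0.707, -0.0]
force: [0.3, -0.3, -0.1]
opening: 0.996
grip_force: 0.0
```

Emit:
apply_moves:
  series:
    - [[0, 0, -0.085, 0, 0, 0.5, 1], [0, 0, -0.085, 0, 0, 1, 1], [0, 0, -0.085, 0, 0, 1, 1]]

```text
time: 5.5
tcp_pos: [0.4545, -0.0728, 0.1425]
tcp_rot: [0.003, 0.729, -0.684, -0.003]
force: [-0.6, -1.2, 0.2]
opening: 1.0
grip_force: 0.0
```

Emit:
apply_moves:
  series:
    - [[0, 0, 0, 0, 0, 0.35, 1], [0, 0, 0, 0, 0, 0.7, 1], [0, 0, 0, 0, 0, 1, 1], [0, 0, 0, 0, 0, 1, 1]]

```text
time: 5.9
tcp_pos: [0.4572, -0.0722, 0.0657]
tcp_rot: [0.002, 0.73, -0.683, -0.001]
force: [-0.2, -0.1, 0.9]
opening: 1.003
grip_force: 0.0
```

Emit:
apply_moves:
  series:
    - [[0, 0, 0, 0, 0, 0.27, 1], [0, 0, 0, 0, 0, 0.54, 1], [0, 0, 0, 0, 0, 0.54, 0.6], [0, 0, 0, 0, 0, 0.54, 0.3], [0, 0, 0, 0, 0, 0.54, 0.2], [0, 0, 0, 0, 0, 0.54, 0.1], [0, 0, 0, 0, 0, 0.54, 0], [0, 0, 0, 0, 0, 0.54, 0], [0, 0, 0, 0, 0, 0.54, 0]]

```text
time: 6.8
tcp_pos: [0.4585, -0.0711, 0.0236]
tcp_rot: [-0.0, 0.731, -0.683, 0.0]
force: [1.1, 1.0, -0.4]
opening: 0.425
grip_force: 0.5
```

Emit:
apply_moves:
  series:
    - [[0, 0, 0, 0, 0, 0, 0], [0, 0, 0, 0, 0, 0, 0], [0, 0, 0, 0, 0, 0, 0], [0, 0, 0, 0, 0, 0, 0]]

```text
time: 7.2
tcp_pos: [0.4587, -0.071, 0.0236]
tcp_rot: [-0.0, 0.731, -0.683, 0.0]
force: [0.3, 1.2, 5.1]
opening: 0.385
grip_force: 29.8
```

Emit:
apply_moves:
  series:
    - [[0, 0, 0, 0, 0, -0.05, 0], [0, 0, 0, 0, 0, -0.2, 0], [0, 0, 0, 0, 0, -0.4, 0], [0, 0, 0, 0, 0, -0.7, 0], [0, 0, 0, 0, 0, -1, 0]]

```text
time: 7.7
tcp_pos: [0.4572, -0.0714, 0.1036]
tcp_rot: [0.001, 0.73, -0.683, -0.001]
force: [0.0, 1.1, -1.5]
opening: 0.387
grip_force: 29.8
```

Emit:
apply_moves:
  series:
    - [[0, 0, 0.04, 0, 0, -0.25, 0], [0, 0, 0.085, 0, 0, -0.5, 0], [0, 0, 0.085, 0, 0, -0.75, 0], [0, 0, 0.085, 0, 0, -0.85, 0], [0, 0, 0.085, 0, 0, -0.85, 0]]

```text
time: 8.2
tcp_pos: [0.4585, -0.0711, 0.1719]
tcp_rot: [-0.001, 0.707, -0.707, 0.0]
force: [-0.6, 0.8, -2.1]
opening: 0.39
grip_force: 29.8
```

Emit:
apply_moves:
  series:
    - [[0, 0, 0, 0.2, -0.07, 0, 0], [0, 0, 0, 0.5, -0.16, 0, 0], [0, 0, 0, 0.75, -0.24, 0, 0], [0, 0, 0, 0.98, -0.32, 0, 0]]

```text
time: 8.6
tcp_pos: [0.4832, -0.1503, 0.1697]
tcp_rot: [0.001, 0.707, -0.707, -0.001]
force: [0.7, 0.2, -1.3]
opening: 0.388
grip_force: 29.8
```

Emit:
apply_moves:
  series:
    - [[0, 0, 0, 0.25, -0.08, 0, 0], [0, 0, 0, 0.5, -0.16, 0, 0], [0, 0, 0, 0.75, -0.24, 0, 0], [0, 0, 0, 0.98, -0.32, 0, 0]]

```text
time: 9.0
tcp_pos: [0.5088, -0.2286, 0.1694]
tcp_rot: [0.001, 0.707, -0.707, -0.001]
force: [-0.1, 0.3, -1.1]
opening: 0.39
grip_force: 29.8
```

Emit:
apply_moves:
  series:
    - [[0, 0, 0, 0.25, -0.08, 0, 0], [0, 0, 0, 0.5, -0.16, 0, 0], [0, 0, 0, 0.75, -0.24, 0, 0], [0, 0, 0, 0.97, -0.32, 0, 0], [0, 0, 0, 0.97, -0.32, 0, 0], [0, 0, 0, 0.97, -0.32, 0, 0]]

```text
time: 9.6
tcp_pos: [0.5343, -0.3054, 0.1693]
tcp_rot: [-0.001, -0.707, 0.707, 0.001]
force: [-0.5, 0.7, -2.5]
opening: 0.385
grip_force: 29.8
```

Emit:
apply_moves:
  series:
    - [[0, 0, 0, 0, -0.03, 0.25, 0], [0, 0, 0, 0, -0.03, 0.5, 0], [0, 0, 0, 0, -0.03, 0.75, 0], [0, 0, 0, 0, -0.03, 1, 0], [0, 0, 0, 0, -0.03, 1, 0]]

```text
time: 10.1
tcp_pos: [0.5352, -0.3039, 0.088]
tcp_rot: [0.001, 0.707, -0.707, -0.003]
force: [-1.6, -0.3, -2.1]
opening: 0.386
grip_force: 29.8
```

Emit:
apply_moves:
  series:
    - [[0, 0, 0, 0, 0, 0.15, 0], [0, 0, 0, 0, 0, 0.3, 0], [0, 0, 0, 0, 0, 0.42, 0], [0, 0, 0, 0, 0, 0.52, 0], [0, 0, 0, 0, 0, 0.6, 0], [0, 0, 0, 0, 0, 0.66, 0], [0, 0, 0, 0, 0, 0.7, 0], [0, 0, 0, 0, 0, 0.7, 0], [0, 0, 0, 0, 0, 0.7, 0]]

```text
time: 11.0
tcp_pos: [0.5379, -0.3056, 0.0356]
tcp_rot: [-0.0, 0.707, -0.707, 0.0]
force: [-0.3, 0.1, -1.3]
opening: 0.387
grip_force: 29.8
```

Emit:
apply_moves:
  series:
    - [[0, 0, 0, 0, 0, 0.02, 0], [0, 0, 0, 0, 0, 0.04, 0], [0, 0, 0, 0, 0, 0.06, 0], [0, 0, 0, 0, 0, 0.06, 0], [0, 0, 0, 0, 0, 0.06, 0]]

```text
time: 11.5
tcp_pos: [0.5377, -0.3055, 0.0305]
tcp_rot: [0.0, 0.707, -0.707, -0.0]
force: [0.1, -0.1, -0.8]
opening: 0.386
grip_force: 29.8
```

Within about 1 mm of the floor. I'll nudge down, open partly, lift, and go to the grey plant.

Emit:
apply_moves:
  series:
    - [[0, 0, 0, 0, 0, 0.01, 0], [0, 0, 0, 0, 0, 0.01, 0], [0, 0, 0, 0, 0, 0.01, 0.42], [0, 0, 0, 0, 0, 0.01, 0.46], [0, 0, 0, 0, 0, 0.01, 0.5], [0, 0, 0, 0, 0, 0.01, 0.55], [0, 0, 0, 0, 0, 0.01, 0.65], [0, 0, 0, 0, 0, 0.01, 0.65]]

```text
time: 12.3
tcp_pos: [0.5377, -0.3055, 0.0298]
tcp_rot: [-0.0, 0.707, -0.707, 0.0]
force: [-0.3, 0.1, 0.2]
opening: 0.639
grip_force: 0.0
```

Emit:
apply_moves:
  series:
    - [[0, 0, 0, 0, 0, -0.2, 0.65], [0, 0, 0, 0, 0, -0.6, 0.65], [0, 0, 0, 0, 0, -1, 0.7], [0, 0, 0, 0, 0, -1, 0.7]]

```text
time: 12.7
tcp_pos: [0.5405, -0.3065, 0.1147]
tcp_rot: [-0.002, 0.708, -0.707, 0.004]
force: [0.6, -0.4, 0.1]
opening: 0.696
grip_force: 0.0
```

Emit:
apply_moves:
  series:
    - [[0, 0, 0, 0, 0, -0.5, 1], [0, 0, 0, 0, 0, -0.9, 1], [0, 0, 0, 0, 0, -0.9, 1]]

```text
time: 13.0
tcp_pos: [0.5402, -0.3066, 0.1868]
tcp_rot: [-0.002, 0.708, -0.707, 0.004]
force: [0.7, 0.3, -0.4]
opening: 0.909
grip_force: 0.0
```

Emit:
apply_moves:
  series:
    - [[0, 0, 0, -0.5, -0.23, 0, 1], [0, 0, 0, -1, -0.46, 0, 1], [0, 0, 0, -1, -0.46, 0, 1]]

```text
time: 13.3
tcp_pos: [0.5761, -0.222, 0.1813]
tcp_rot: [-0.0, 0.708, -0.706, 0.0]
force: [-0.3, -0.4, 0.2]
opening: 0.998
grip_force: 0.0
```

Emit:
apply_moves:
  series:
    - [[0, 0, 0, -0.5, -0.23, 0, 1], [0, 0, 0, -1, -0.46, 0, 1], [0, 0, 0, -1, -0.46, 0, 1], [0, 0, 0, -1, -0.46, 0, 1], [0, 0, 0, -1, -0.46, 0, 1]]

```text
time: 13.8
tcp_pos: [0.6107, -0.1459, 0.1813]
tcp_rot: [0.0, 0.707, -0.707, -0.0]
force: [0.4, -0.2, -0.6]
opening: 1.003
grip_force: 0.0
```

Run:
```python
from fit import *
I=read_camera('side');cv2.imwrite('pics/side1.png',I)
for n in['plant_grey','clock','plant_terracotta']:
    for d in regions_of('side',n)[:2]:
        print(n,d['conf'],d['pixel'])
        if n[0]=='p': print(fit(n,{'side':d['mask']}))
        else: print(fit(n,{'side':d['mask']},.006))
print(sense()['tcp_pos'])
```

```text
plant_grey 0.66 [314.0, 182.2]
(array([ 0.60960347, -0.14363722, -0.27756301]), np.float64(0.8961875922043637))
clock 0.79 [374.4, 152.9]
(array([ 0.53420334, -0.29896042,  0.04936043]), np.float64(0.8911786646773592))
plant_terracotta 0.84 [286.7, 218.6]
(array([0.60110687, 0.01009079, 0.22133416]), np.float64(0.959092126405999))
[ 0.61077384 -0.14640475  0.18176849]
```

View pics/side1.png

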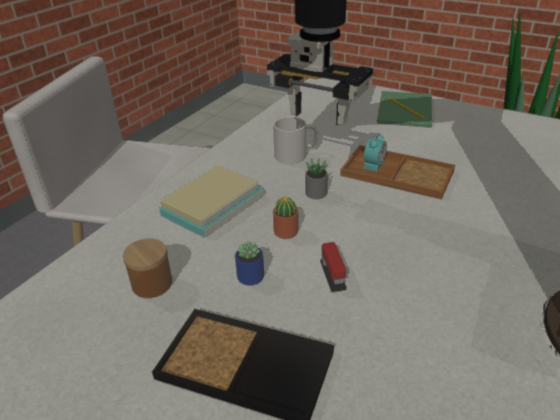

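The clock stands upright in the bare compartment at (375,153). The grey plant at (317,180) matches the fit, so I'll grip it now.

Emit:
apply_moves:
  series:
    - [[0, 0, 0, -0.02, 0, 0.4, 1], [0, 0, 0, -0.02, 0, 0.8, 1], [0, 0, 0, -0.02, 0, 1, 1], [0, 0, 0, -0.02, 0, 1, 1]]

```text
time: 14.4
tcp_pos: [0.6091, -0.1444, 0.0991]
tcp_rot: [-0.002, -0.707, 0.707, 0.002]
force: [-0.3, 0.1, 0.3]
opening: 0.998
grip_force: 0.0
```

Emit:
apply_moves:
  series:
    - [[0, 0, 0, 0, 0, 0.3, 1], [0, 0, 0, 0, 0, 0.6, 1], [0, 0, 0, 0, 0, 0.85, 1], [0, 0, 0, 0, 0, 0.97, 0.8], [0, 0, 0, 0, 0, 0.97, 0.7], [0, 0, 0, 0, 0, 0.97, 0.6], [0, 0, 0, 0, 0, 0.97, 0.5], [0, 0, 0, 0, 0, 0.97, 0.3], [0, 0, 0, 0, 0, 0.97, 0], [0, 0, 0, 0, 0, 0.97, 0], [0, 0, 0, 0, 0, 0.97, 0], [0, 0, 0, 0, 0, 0.97, 0]]

```text
time: 15.6
tcp_pos: [0.6117, -0.1438, 0.0251]
tcp_rot: [-0.0, 0.707, -0.707, 0.0]
force: [-0.8, 0.1, 5.8]
opening: 0.556
grip_force: 30.0
```

Emit:
apply_moves:
  series:
    - [[0, 0, 0, 0, 0, -0.05, 0], [0, 0, 0, 0, 0, -0.2, 0], [0, 0, 0, 0, 0, -0.5, 0], [0, 0, 0, 0, 0, -0.8, 0], [0, 0, 0, 0, 0, -1, 0]]

```text
time: 16.1
tcp_pos: [0.6118, -0.1439, 0.1066]
tcp_rot: [-0.001, 0.707, -0.707, 0.001]
force: [0.6, 0.7, -1.6]
opening: 0.557
grip_force: 30.0
```

Emit:
apply_moves:
  series:
    - [[0, 0, 0, 0, 0, -0.3, 0], [0, 0, 0, 0, 0, -0.6, 0], [0, 0, 0, 0, 0, -0.9, 0], [0, 0, 0, 0, 0, -1, 0]]

```text
time: 16.5
tcp_pos: [0.6123, -0.144, 0.1876]
tcp_rot: [-0.001, 0.707, -0.707, 0.002]
force: [0.9, 0.2, -2.2]
opening: 0.557
grip_force: 30.0
```

Emit:
apply_moves:
  series:
    - [[0, 0, 0, 0.12, 0.14, 0, 0], [0, 0, 0, 0.3, 0.34, 0, 0], [0, 0, 0, 0.5, 0.57, 0, 0], [0, 0, 0, 0.7, 0.8, 0, 0]]

```text
time: 16.9
tcp_pos: [0.5445, -0.2013, 0.1831]
tcp_rot: [0.001, 0.707, -0.707, -0.001]
force: [-0.2, 0.3, -1.5]
opening: 0.558
grip_force: 30.0
```

Emit:
apply_moves:
  series:
    - [[0, 0, 0, 0.2, 0.23, 0, 0], [0, 0, 0, 0.4, 0.46, 0, 0], [0, 0, 0, 0.55, 0.63, 0, 0], [0, 0, 0, 0.7, 0.8, 0, 0]]

```text
time: 17.3
tcp_pos: [0.4814, -0.2572, 0.184]
tcp_rot: [-0.0, -0.707, 0.707, 0.0]
force: [-0.7, -0.1, -2.1]
opening: 0.556
grip_force: 30.0
```

Emit:
apply_moves:
  series:
    - [[0, 0, 0, 0.2, 0.23, 0, 0], [0, 0, 0, 0.4, 0.46, 0, 0], [0, 0, 0, 0.6, 0.68, 0, 0], [0, 0, 0, 0.7, 0.8, 0, 0], [0, 0, 0, 0.7, 0.8, 0, 0], [0, 0, 0, 0.7, 0.8, 0, 0], [0, 0, 0, 0.7, 0.8, 0, 0]]

```text
time: 18.0
tcp_pos: [0.4197, -0.3118, 0.1841]
tcp_rot: [-0.0, 0.707, -0.707, 0.0]
force: [-0.0, -0.4, -2.0]
opening: 0.555
grip_force: 30.0
```

Emit:
apply_moves:
  series:
    - [[0, 0, 0, 0, 0, 0.25, 0], [0, 0, 0, 0, 0, 0.5, 0], [0, 0, 0, 0, 0, 0.75, 0], [0, 0, 0, 0, 0, 1, 0], [0, 0, 0, 0, 0, 1, 0]]

```text
time: 18.5
tcp_pos: [0.4181, -0.3108, 0.1016]
tcp_rot: [0.001, 0.708, -0.707, -0.002]
force: [0.7, -1.1, -2.8]
opening: 0.555
grip_force: 30.0
```

Emit:
apply_moves:
  series:
    - [[0, 0, 0, 0, 0, 0.2, 0], [0, 0, 0, 0, 0, 0.4, 0], [0, 0, 0, 0, 0, 0.6, 0], [0, 0, 0, 0, 0, 0.7, 0], [0, 0, 0, 0, 0, 0.77, 0], [0, 0, 0, 0, 0, 0.82, 0], [0, 0, 0, 0, 0, 0.82, 0], [0, 0, 0, 0, 0, 0.82, 0], [0, 0, 0, 0, 0, 0.82, 0]]

```text
time: 19.4
tcp_pos: [0.4196, -0.3121, 0.0391]
tcp_rot: [-0.0, 0.707, -0.707, 0.0]
force: [-0.0, 0.2, -1.8]
opening: 0.557
grip_force: 30.0
```

Emit:
apply_moves:
  series:
    - [[0, 0, 0, 0, 0, 0.02, 0], [0, 0, 0, 0, 0, 0.04, 0], [0, 0, 0, 0, 0, 0.06, 0], [0, 0, 0, 0, 0, 0.06, 0], [0, 0, 0, 0, 0, 0.06, 0]]

```text
time: 19.9
tcp_pos: [0.4193, -0.312, 0.0341]
tcp_rot: [0.0, 0.707, -0.707, 0.0]
force: [-1.6, 1.8, 5.1]
opening: 0.557
grip_force: 30.0
```

Emit:
apply_moves:
  series:
    - [[0, 0, 0, 0, 0, 0, 0.58], [0, 0, 0, 0, 0, 0, 0.62], [0, 0, 0, 0, 0, 0, 0.68], [0, 0, 0, 0, 0, 0, 0.75], [0, 0, 0, 0, 0, 0, 0.8], [0, 0, 0, 0, 0, 0, 0.8]]

```text
time: 20.5
tcp_pos: [0.4193, -0.3119, 0.0337]
tcp_rot: [0.0, 0.707, -0.707, -0.0]
force: [-0.5, 0.0, 0.1]
opening: 0.793
grip_force: 0.0
```

Emit:
apply_moves:
  series:
    - [[0, 0, 0, 0, 0, -0.2, 0.8], [0, 0, 0, 0, 0, -0.6, 0.8], [0, 0, 0, 0, 0, -1, 0.8], [0, 0, 0, 0, 0, -1, 0.8]]

```text
time: 20.9
tcp_pos: [0.4219, -0.3131, 0.118]
tcp_rot: [-0.001, 0.708, -0.707, 0.003]
force: [0.3, -0.1, -0.1]
opening: 0.797
grip_force: 0.0
```

Emit:
apply_moves:
  series:
    - [[0, 0, 0, 0, 0, -0.5, 1], [0, 0, 0, 0, 0, -0.9, 1], [0, 0, 0, 0, 0, -0.9, 1], [0, 0, 0, 0, 0, -0.9, 1]]

```text
time: 21.3
tcp_pos: [0.4195, -0.3119, 0.186]
tcp_rot: [-0.001, 0.707, -0.707, 0.001]
force: [-0.7, -0.1, -1.1]
opening: 0.995
grip_force: 0.0
```

Emit:
apply_moves:
  series:
    - [[0, 0, 0, -0.5, -0.06, 0, 1], [0, 0, 0, -0.99, -0.11, 0, 1], [0, 0, 0, -0.99, -0.11, 0, 1]]

```text
time: 21.6
tcp_pos: [0.4273, -0.2298, 0.1843]
tcp_rot: [0.0, 0.708, -0.706, -0.001]
force: [0.7, -0.3, 1.4]
opening: 0.999
grip_force: 0.0
```

Emit:
apply_moves:
  series:
    - [[0, 0, 0, -0.5, -0.06, 0, 1], [0, 0, 0, -0.99, -0.11, 0, 1], [0, 0, 0, -0.99, -0.11, 0, 1]]

```text
time: 21.9
tcp_pos: [0.4365, -0.1509, 0.1846]
tcp_rot: [0.0, 0.708, -0.706, -0.001]
force: [0.8, -0.8, 0.7]
opening: 1.002
grip_force: 0.0
```

Emit:
apply_moves:
  series:
    - [[0, 0, 0, -0.5, -0.06, 0, 1], [0, 0, 0, -0.99, -0.11, 0, 1], [0, 0, 0, -0.99, -0.11, 0, 1]]

```text
time: 22.2
tcp_pos: [0.4457, -0.072, 0.1849]
tcp_rot: [0.0, 0.708, -0.706, -0.0]
force: [0.0, -0.7, 0.2]
opening: 1.003
grip_force: 0.0
```

Emit:
apply_moves:
  series:
    - [[0, 0, 0, -0.5, -0.06, 0, 1], [0, 0, 0, -0.99, -0.11, 0, 1], [0, 0, 0, -0.99, -0.11, 0, 1]]

```text
time: 22.5
tcp_pos: [0.4547, 0.007, 0.1849]
tcp_rot: [0.0, 0.708, -0.706, -0.0]
force: [0.0, 0.3, -0.1]
opening: 1.003
grip_force: 0.0
```

Emit:
apply_moves:
  series:
    - [[0, 0, -0.18, -0.5, -0.06, 0, 1], [0, 0, -0.36, -0.98, -0.1, 0, 1], [0, 0, -0.54, -0.98, -0.1, 0, 1], [0, 0, -0.72, -0.98, -0.1, 0, 1], [0, 0, -0.867, -0.98, -0.1, 0, 1], [0, 0, -0.867, -0.98, -0.1, 0, 1], [0, 0, -0.867, -0.98, -0.1, 0, 1], [0, 0, -0.867, -0.98, -0.1, 0, 1]]

```text
time: 23.3
tcp_pos: [0.4622, 0.0826, 0.1854]
tcp_rot: [0.0, 0.902, -0.432, -0.0]
force: [-0.2, -0.6, 0.5]
opening: 1.003
grip_force: 0.0
```

Run:
```python
from fit import *
I=read_camera('side')
for n,z in[('stapler',0),('clock',.006),('plant_grey',.009)]:
    d=regions_of('side',n)[0];print(n,d['conf'],d['pixel'],fit(n,{'side':d['mask']},z,(-.9,0)))
read_camera('top')
for n,z in[('clock',.006),('plant_grey',.009)]:
    d=regions_of('top',n)
    if d: d=d[0];print(n,d['conf'],d['pixel'],fit(n,{'top':d['mask']},z))
print(sense()['tcp_pos'],sense()['tcp_rot'])
```

```text
stapler 0.69 [330.2, 265.0] (array([ 0.46096687,  0.08464628, -0.93080921]), np.float64(0.9041278295605859))Traceback (most recent call last):
  File "<stdin>", line 4, in <module>
IndexError: list index out of range
```

Emit:
apply_moves:
  series:
    - [[0, 0, 0, 0, 0, 0.4, 1], [0, 0, 0, 0, 0, 0.8, 1], [0, 0, 0, 0, 0, 1, 1], [0, 0, 0, 0, 0, 1, 1]]

```text
time: 23.85
tcp_pos: [0.4607, 0.0824, 0.1037]
tcp_rot: [0.002, 0.903, -0.431, -0.001]
force: [0.2, 0.3, 0.4]
opening: 0.999
grip_force: 0.0
```

Emit:
apply_moves:
  series:
    - [[0, 0, 0, 0, 0, 0.3, 1], [0, 0, 0, 0, 0, 0.6, 1], [0, 0, 0, 0, 0, 0.85, 1], [0, 0, 0, 0, 0, 1, 0.8], [0, 0, 0, 0, 0, 1, 0.6], [0, 0, 0, 0, 0, 1, 0.5]]

```text
time: 24.45
tcp_pos: [0.463, 0.0837, 0.0267]
tcp_rot: [-0.0, 0.903, -0.43, 0.0]
force: [0.3, 1.0, -0.7]
opening: 0.782
grip_force: 0.0
```

Emit:
apply_moves:
  series:
    - [[0, 0, 0, 0, 0, 0.06, 0.4], [0, 0, 0, 0, 0, 0.08, 0.3], [0, 0, 0, 0, 0, 0.08, 0.2], [0, 0, 0, 0, 0, 0.08, 0.1], [0, 0, 0, 0, 0, 0.08, 0], [0, 0, 0, 0, 0, 0.08, 0], [0, 0, 0, 0, 0, 0.08, 0], [0, 0, 0, 0, 0, 0.08, 0], [0, 0, 0, 0, 0, 0.08, 0], [0, 0, 0, 0, 0, 0.08, 0]]

```text
time: 25.45
tcp_pos: [0.4625, 0.0834, 0.0195]
tcp_rot: [-0.0, 0.903, -0.43, 0.0]
force: [0.3, 0.5, 3.1]
opening: 0.293
grip_force: 29.9
```

Emit:
apply_moves:
  series:
    - [[0, 0, 0, 0, 0, -0.05, 0], [0, 0, 0, 0, 0, -0.2, 0], [0, 0, 0, 0, 0, -0.5, 0], [0, 0, 0, 0, 0, -0.8, 0], [0, 0, 0, 0, 0, -1, 0]]

```text
time: 25.95
tcp_pos: [0.4621, 0.0832, 0.1007]
tcp_rot: [-0.0, 0.903, -0.43, 0.0]
force: [-0.1, 0.4, -2.6]
opening: 0.301
grip_force: 29.9
```

Emit:
apply_moves:
  series:
    - [[0, 0, 0.1, 0, 0, -0.3, 0], [0, 0, 0.25, 0, 0, -0.6, 0], [0, 0, 0.4, 0, 0, -0.9, 0], [0, 0, 0.55, 0, 0, -1, 0], [0, 0, 0.7, 0, 0, -1, 0], [0, 0, 0.8, 0, 0, -1, 0], [0, 0, 0.867, 0, 0, -1, 0], [0, 0, 0.867, 0, 0, -1, 0], [0, 0, 0.867, 0, 0, -1, 0]]

```text
time: 26.85
tcp_pos: [0.4618, 0.0831, 0.1791]
tcp_rot: [0.0, 0.708, -0.706, -0.0]
force: [0.2, 0.1, -2.6]
opening: 0.291
grip_force: 29.9
```

Emit:
apply_moves:
  series:
    - [[0, 0, 0, -0.2, 0.02, 0, 0], [0, 0, 0, -0.45, 0.05, 0, 0], [0, 0, 0, -0.7, 0.08, 0, 0], [0, 0, 0, -0.97, 0.11, 0, 0]]

```text
time: 27.25
tcp_pos: [0.453, 0.1613, 0.1793]
tcp_rot: [0.0, 0.708, -0.707, -0.0]
force: [-0.3, 0.7, -2.6]
opening: 0.294
grip_force: 29.9
```

Emit:
apply_moves:
  series:
    - [[0, 0, 0, -0.25, 0.03, 0, 0], [0, 0, 0, -0.5, 0.06, 0, 0], [0, 0, 0, -0.75, 0.09, 0, 0], [0, 0, 0, -0.97, 0.11, 0, 0]]

```text
time: 27.65
tcp_pos: [0.4442, 0.2393, 0.1792]
tcp_rot: [0.0, 0.708, -0.706, -0.0]
force: [-0.0, -0.1, -1.6]
opening: 0.293
grip_force: 29.9
```

Emit:
apply_moves:
  series:
    - [[0, 0, 0, -0.25, 0.03, 0, 0], [0, 0, 0, -0.5, 0.06, 0, 0], [0, 0, 0, -0.75, 0.09, 0, 0], [0, 0, 0, -0.97, 0.12, 0, 0], [0, 0, 0, -0.97, 0.12, 0, 0], [0, 0, 0, -0.97, 0.12, 0, 0], [0, 0, 0, -0.97, 0.12, 0, 0]]

```text
time: 28.35
tcp_pos: [0.4348, 0.3158, 0.1792]
tcp_rot: [0.0, 0.707, -0.707, 0.0]
force: [-0.8, 1.4, -1.5]
opening: 0.298
grip_force: 29.9
```

Emit:
apply_moves:
  series:
    - [[0, 0, 0, 0, 0, 0.25, 0], [0, 0, 0, 0, 0, 0.5, 0], [0, 0, 0, 0, 0, 0.75, 0], [0, 0, 0, 0, 0, 1, 0], [0, 0, 0, 0, 0, 1, 0]]

```text
time: 28.85
tcp_pos: [0.4338, 0.314, 0.0971]
tcp_rot: [-0.002, -0.707, 0.707, -0.0]
force: [-0.4, -0.9, -1.3]
opening: 0.294
grip_force: 29.9
```

Emit:
apply_moves:
  series:
    - [[0, 0, 0, 0, 0, 0.2, 0], [0, 0, 0, 0, 0, 0.4, 0], [0, 0, 0, 0, 0, 0.6, 0], [0, 0, 0, 0, 0, 0.7, 0], [0, 0, 0, 0, 0, 0.8, 0], [0, 0, 0, 0, 0, 0.86, 0], [0, 0, 0, 0, 0, 0.86, 0], [0, 0, 0, 0, 0, 0.86, 0], [0, 0, 0, 0, 0, 0.86, 0]]

```text
time: 29.75
tcp_pos: [0.4352, 0.3164, 0.0311]
tcp_rot: [-0.0, 0.707, -0.707, -0.0]
force: [0.4, -0.7, -1.6]
opening: 0.293
grip_force: 29.9
```

Emit:
apply_moves:
  series:
    - [[0, 0, 0, 0, 0, 0.02, 0], [0, 0, 0, 0, 0, 0.04, 0], [0, 0, 0, 0, 0, 0.06, 0], [0, 0, 0, 0, 0, 0.07, 0], [0, 0, 0, 0, 0, 0.07, 0], [0, 0, 0, 0, 0, 0.07, 0]]

```text
time: 30.35
tcp_pos: [0.435, 0.3161, 0.0255]
tcp_rot: [-0.0, 0.707, -0.707, 0.0]
force: [-2.5, -1.1, 5.8]
opening: 0.299
grip_force: 29.9
```

Emit:
apply_moves:
  series:
    - [[0, 0, 0, 0, 0, 0, 0.32], [0, 0, 0, 0, 0, 0, 0.36], [0, 0, 0, 0, 0, 0, 0.42], [0, 0, 0, 0, 0, 0, 0.5], [0, 0, 0, 0, 0, 0, 0.55], [0, 0, 0, 0, 0, 0, 0.55]]

```text
time: 30.95
tcp_pos: [0.4349, 0.3161, 0.0249]
tcp_rot: [0.0, 0.707, -0.707, 0.0]
force: [0.7, 0.1, -0.2]
opening: 0.543
grip_force: 0.0
```

Emit:
apply_moves:
  series:
    - [[0, 0, 0, 0, 0, -0.2, 0.55], [0, 0, 0, 0, 0, -0.6, 0.6], [0, 0, 0, 0, 0, -1, 0.7], [0, 0, 0, 0, 0, -1, 0.8]]

```text
time: 31.35
tcp_pos: [0.4368, 0.3182, 0.1093]
tcp_rot: [-0.004, 0.708, -0.707, -0.0]
force: [1.0, 0.7, -0.9]
opening: 0.722
grip_force: 0.0
```

Emit:
apply_moves:
  series:
    - [[0, 0, 0, 0, 0, -0.5, 1], [0, 0, 0, 0, 0, -1, 1], [0, 0, 0, 0, 0, -1, 1], [0, 0, 0, 0, 0, -1, 1], [0, 0, 0, 0, 0, -1, 1]]

```text
time: 31.85
tcp_pos: [0.4344, 0.3156, 0.1839]
tcp_rot: [0.001, 0.707, -0.707, -0.0]
force: [0.4, -0.0, -0.2]
opening: 0.995
grip_force: 0.0
```

Emit:
apply_moves:
  series:
    - [[0, 0, 0, 0.4, -0.4, 0, 1], [0, 0, 0, 0.8, -0.8, 0, 1], [0, 0, 0, 1, -0.99, 0, 1], [0, 0, 0, 1, -0.99, 0, 1]]

```text
time: 32.25
tcp_pos: [0.515, 0.2336, 0.1829]
tcp_rot: [-0.002, -0.706, 0.708, -0.0]
force: [0.1, 0.5, -0.5]
opening: 1.002
grip_force: 0.0
```

Emit:
apply_moves:
  series:
    - [[0, 0, 0, 0.4, -0.4, 0, 1], [0, 0, 0, 0.8, -0.8, 0, 1], [0, 0, 0, 1, -0.99, 0, 1], [0, 0, 0, 1, -0.99, 0, 1], [0, 0, 0, 1, -0.99, 0, 1], [0, 0, 0, 1, -0.99, 0, 1]]

```text
time: 32.85
tcp_pos: [0.5926, 0.1567, 0.1843]
tcp_rot: [0.001, 0.708, -0.707, -0.0]
force: [0.4, -0.3, 0.1]
opening: 1.004
grip_force: 0.0
```

Run:
```python
from fit import *
I=read_camera('side');cv2.imwrite('pics/side2.png',I)
for n,z in[('plant_blue',0),('clock',.006),('plant_grey',.009),('stapler',.006)]:
    for d in regions_of('side',n)[:1]:print(n,d['conf'],d['pixel'],fit(n,{'side':d['mask']},z,(-1.5,0)))
print(sense()['tcp_pos'])
```

```text
plant_blue 0.9 [249.7, 264.7] (array([ 0.59273701,  0.15518887, -1.26093358]), np.float64(0.9209503969371095))
clock 0.74 [374.7, 151.3] (array([ 0.53369396, -0.29933002,  0.0549834 ]), np.float64(0.8793635938231166))
plant_grey 0.95 [425.3, 166.2] (array([ 0.4193299 , -0.31152146, -0.20018565]), np.float64(0.8410291361390356))
stapler 0.84 [279.1, 362.8] (array([0.43326484, 0.31558686, 1.60363825]), np.float64(0.9142237073271556))
[0.59301016 0.15682551 0.1851649 ]
```

View pics/side2.png

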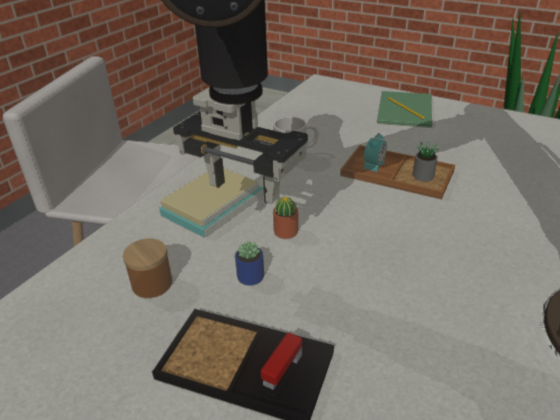

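The clock (375,151), grey plant (426,163) and stapler (281,361) are all upright in their compartments, and the fits agree. Next is the blue plant.

Emit:
apply_moves:
  series:
    - [[0, 0, 0, 0.02, 0, 0.4, 1], [0, 0, 0, 0.02, 0, 0.8, 1], [0, 0, 0, 0.02, 0, 1, 1], [0, 0, 0, 0.02, 0, 1, 1]]

```text
time: 33.5
tcp_pos: [0.5917, 0.1541, 0.1025]
tcp_rot: [0.002, 0.707, -0.707, -0.001]
force: [-0.5, -0.0, -0.4]
opening: 1.0
grip_force: 0.0
```

Emit:
apply_moves:
  series:
    - [[0, 0, 0, 0, 0, 0.3, 1], [0, 0, 0, 0, 0, 0.6, 1], [0, 0, 0, 0, 0, 0.85, 1], [0, 0, 0, 0, 0, 1, 0.8], [0, 0, 0, 0, 0, 1, 0.7], [0, 0, 0, 0, 0, 1, 0.6], [0, 0, 0, 0, 0, 1, 0.5], [0, 0, 0, 0, 0, 1, 0.3], [0, 0, 0, 0, 0, 1, 0], [0, 0, 0, 0, 0, 1, 0], [0, 0, 0, 0, 0, 1, 0], [0, 0, 0, 0, 0, 1, 0]]

```text
time: 34.7
tcp_pos: [0.5939, 0.1548, 0.026]
tcp_rot: [-0.001, 0.707, -0.707, 0.0]
force: [-1.1, 0.7, 6.9]
opening: 0.557
grip_force: 30.0
```

Emit:
apply_moves:
  series:
    - [[0, 0, 0, 0, 0, -0.05, 0], [0, 0, 0, 0, 0, -0.2, 0], [0, 0, 0, 0, 0, -0.5, 0], [0, 0, 0, 0, 0, -0.8, 0], [0, 0, 0, 0, 0, -1, 0]]

```text
time: 35.2
tcp_pos: [0.594, 0.1547, 0.1074]
tcp_rot: [-0.001, 0.707, -0.707, 0.0]
force: [0.7, -0.1, -0.8]
opening: 0.557
grip_force: 30.0
```

Emit:
apply_moves:
  series:
    - [[0, 0, 0, 0, 0, -0.3, 0], [0, 0, 0, 0, 0, -0.6, 0], [0, 0, 0, 0, 0, -0.9, 0], [0, 0, 0, 0, 0, -1, 0]]

```text
time: 35.6
tcp_pos: [0.5945, 0.1549, 0.1884]
tcp_rot: [-0.002, 0.707, -0.707, 0.001]
force: [-0.0, 0.2, -1.7]
opening: 0.556
grip_force: 30.0
```

Emit:
apply_moves:
  series:
    - [[0, 0, 0, -0.15, 0.04, 0, 0], [0, 0, 0, -0.35, 0.09, 0, 0], [0, 0, 0, -0.55, 0.13, 0, 0], [0, 0, 0, -0.75, 0.18, 0, 0]]

```text
time: 36.0
tcp_pos: [0.5781, 0.216, 0.1838]
tcp_rot: [0.001, 0.707, -0.707, -0.0]
force: [-0.1, -0.3, -1.9]
opening: 0.557
grip_force: 30.0
```

Emit:
apply_moves:
  series:
    - [[0, 0, 0, -0.2, 0.05, 0, 0], [0, 0, 0, -0.4, 0.1, 0, 0], [0, 0, 0, -0.6, 0.14, 0, 0], [0, 0, 0, -0.75, 0.18, 0, 0]]

```text
time: 36.4
tcp_pos: [0.5642, 0.2763, 0.1848]
tcp_rot: [0.0, 0.708, -0.707, -0.0]
force: [-0.6, -0.2, -1.8]
opening: 0.557
grip_force: 30.0
```

Emit:
apply_moves:
  series:
    - [[0, 0, 0, -0.2, 0.05, 0, 0], [0, 0, 0, -0.4, 0.1, 0, 0], [0, 0, 0, -0.6, 0.14, 0, 0], [0, 0, 0, -0.76, 0.18, 0, 0], [0, 0, 0, -0.76, 0.18, 0, 0], [0, 0, 0, -0.76, 0.18, 0, 0], [0, 0, 0, -0.76, 0.18, 0, 0]]

```text
time: 37.1
tcp_pos: [0.5501, 0.335, 0.1849]
tcp_rot: [0.0, 0.707, -0.707, -0.0]
force: [-0.5, -0.2, -1.8]
opening: 0.556
grip_force: 30.0
```

Emit:
apply_moves:
  series:
    - [[0, 0, 0, 0, 0, 0.25, 0], [0, 0, 0, 0, 0, 0.5, 0], [0, 0, 0, 0, 0, 0.75, 0], [0, 0, 0, 0, 0, 1, 0], [0, 0, 0, 0, 0, 1, 0]]

```text
time: 37.6
tcp_pos: [0.5488, 0.3334, 0.1021]
tcp_rot: [-0.003, -0.707, 0.707, 0.0]
force: [-0.7, -0.7, -1.2]
opening: 0.558
grip_force: 30.0
```

Emit:
apply_moves:
  series:
    - [[0, 0, 0, 0, 0, 0.2, 0], [0, 0, 0, 0, 0, 0.4, 0], [0, 0, 0, 0, 0, 0.6, 0], [0, 0, 0, 0, 0, 0.7, 0], [0, 0, 0, 0, 0, 0.77, 0], [0, 0, 0, 0, 0, 0.82, 0], [0, 0, 0, 0, 0, 0.82, 0], [0, 0, 0, 0, 0, 0.82, 0], [0, 0, 0, 0, 0, 0.82, 0]]

```text
time: 38.5
tcp_pos: [0.5504, 0.3356, 0.04]
tcp_rot: [-0.0, 0.707, -0.707, 0.0]
force: [-0.1, -0.0, -1.8]
opening: 0.555
grip_force: 30.0
```

Emit:
apply_moves:
  series:
    - [[0, 0, 0, 0, 0, 0.02, 0], [0, 0, 0, 0, 0, 0.04, 0], [0, 0, 0, 0, 0, 0.06, 0], [0, 0, 0, 0, 0, 0.06, 0], [0, 0, 0, 0, 0, 0.06, 0]]

```text
time: 39.0
tcp_pos: [0.5501, 0.3354, 0.035]
tcp_rot: [-0.0, 0.707, -0.707, 0.0]
force: [-2.2, -1.0, 4.8]
opening: 0.56
grip_force: 30.0
```

Emit:
apply_moves:
  series:
    - [[0, 0, 0, 0, 0, 0, 0.58], [0, 0, 0, 0, 0, 0, 0.62], [0, 0, 0, 0, 0, 0, 0.68], [0, 0, 0, 0, 0, 0, 0.75], [0, 0, 0, 0, 0, 0, 0.8], [0, 0, 0, 0, 0, 0, 0.8]]

```text
time: 39.6
tcp_pos: [0.5501, 0.3353, 0.0345]
tcp_rot: [0.0, 0.707, -0.707, -0.0]
force: [-0.2, 0.4, -0.1]
opening: 0.791
grip_force: 0.0
```

Emit:
apply_moves:
  series:
    - [[0, 0, 0, 0, 0, -0.2, 0.8], [0, 0, 0, 0, 0, -0.6, 0.8], [0, 0, 0, 0, 0, -1, 0.8], [0, 0, 0, 0, 0, -1, 0.8]]

```text
time: 40.0
tcp_pos: [0.5524, 0.3372, 0.1197]
tcp_rot: [-0.004, 0.708, -0.707, 0.0]
force: [0.7, 0.7, 0.2]
opening: 0.801
grip_force: 0.0
```

Emit:
apply_moves:
  series:
    - [[0, 0, 0, 0, 0, -0.5, 0.8], [0, 0, 0, 0, 0, -1, 0.8], [0, 0, 0, 0, 0, -1, 0.8]]

```text
time: 40.3
tcp_pos: [0.5527, 0.3371, 0.2009]
tcp_rot: [-0.005, 0.708, -0.707, 0.001]
force: [0.1, 0.3, 0.1]
opening: 0.8
grip_force: 0.0
```

Emit:
apply_moves:
  series:
    - [[0, 0, 0, 0.5, 0.25, -0.5, 0.8], [0, 0, 0, 1, 0.5, -1, 0.8], [0, 0, 0, 1, 0.5, -1, 0.8]]

```text
time: 40.6
tcp_pos: [0.51, 0.2538, 0.2779]
tcp_rot: [-0.002, 0.707, -0.707, 0.0]
force: [0.8, 0.9, 0.4]
opening: 0.799
grip_force: 0.0
```

Emit:
apply_moves:
  series:
    - [[0, 0, 0, 0.5, 0.2, 0, 0.8], [0, 0, 0, 1, 0.4, 0, 0.8], [0, 0, 0, 1, 0.4, 0, 0.8]]

```text
time: 40.9
tcp_pos: [0.4763, 0.172, 0.2751]
tcp_rot: [0.0, -0.707, 0.708, 0.0]
force: [1.1, 0.7, 0.1]
opening: 0.802
grip_force: 0.0
```

Emit:
apply_moves:
  series:
    - [[0, 0, 0, 0.5, 0, 0, 0.8], [0, 0, 0, 1, 0, 0, 0.8], [0, 0, 0, 1, 0, 0, 0.8], [0, 0, 0, 1, 0, 0, 0.8], [0, 0, 0, 1, 0, 0, 0.8]]

```text
time: 41.4
tcp_pos: [0.4785, 0.0959, 0.2743]
tcp_rot: [-0.0, 0.707, -0.707, -0.0]
force: [-0.5, -0.1, -0.5]
opening: 0.801
grip_force: 0.0
```

Run:
```python
from fit import *
T={'wood':(.4785,-.3085,.051),'black':(.4925,.3257,.168)}
for c in['side','top']:
    I=read_camera(c);cv2.imwrite(f'pics/{c}3.png',I)
    for n,z,t in[('plant_blue',.009,'black'),('stapler',.006,'black'),('clock',.006,'wood'),('plant_grey',.009,'wood')]:
        for d in regions_of(c,n)[:1]:
            x,q=fit(n,{c:d['mask']},z,(-1.5,0));a=T[t];e=x[:2]-a[:2];s,k=np.sin(a[2]),np.cos(a[2])
            print(c,n,d['conf'],np.round(d['pixel']),'in tray mm',np.round([1e3*(k*e[0]+s*e[1]),1e3*(-s*e[0]+k*e[1])],1),round(q,2))
```

```text
side plant_blue 0.96 [208. 342.] in tray mm [56.1  2.6] 0.93
side stapler 0.69 [280. 362.] in tray mm [-59.8   0.4] 0.93
side clock 0.63 [373. 151.] in tray mm [56.1  6.5] 0.9
side plant_grey 0.69 [423. 166.] in tray mm [-62.   3.] 0.91
top clock 0.9 [408. 250.] in tray mm [57.9 -0.1] 0.93
top plant_grey 0.71 [409. 298.] in tray mm [-59.7  -2. ] 0.95
```

View pics/side3.png

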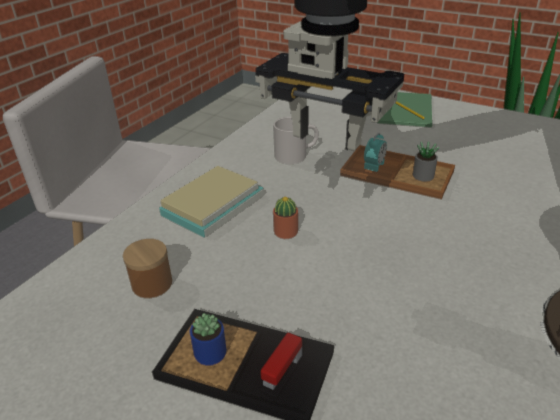

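View pics/top3.png

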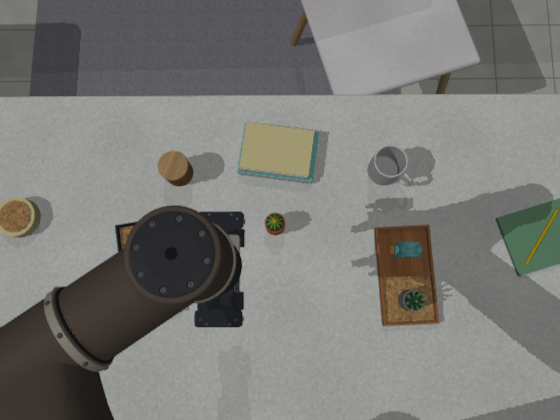

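In the side view, blue plant (208,342) and stapler (281,361) are upright and centred in the black tray. The clock (375,151) and grey plant (426,163) are the same in the wood tray. The terracotta plant, books, mug and candle are where they started, and every item measures within 7 mm of its compartment centre.

```bash
python3 -c "
from rig import *
print(finish_job())"
```

```text
the job is handed in; nothing more can be done
None
```

The job is handed in at about 42 s of the 109 s allowed: all four items stand upright in their assigned compartments, within 7 mm of centre by camera, and the terracotta plant, books, mug and candle look unmoved (no verdict was returned).

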